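# Key the pulley hub onto the bench drive's shaft

### The arm

A 6-joint arm with a two-finger parallel gripper is mounted at the origin on the work surface. World frame = base frame: x ahead of the robot, y to its left, z up, the work surface at z = 0. Lengths are in m, angles in rad, forces in N, time in s.
With the tool pointing down it reaches from about 0.3 to 0.775 m from the base axis. Payload 14.6 kg.
Tool frame: the origin (TCP) lies between the finger pads; the fingertips stand 8 mm ahead of it and the grasp point (between the pads) lies 11 mm behind it; z points along the fingers, y is the direction in which the jaws open and shut (so a half turn about z gives the same grasp; the last joint's range is limited). The gripper opens to 94 mm and grips with 3 to 60 N. Pads are 16 mm wide; open, the fingers measure 119 mm over their backs; the gripper's body (75 mm by 177 mm) begins 78 mm behind the grasp point.
Start: joints at [-1.274, 0.3, 1.521, -0, 1.321, -0.067], TCP at [0.196, -0.514, 0.189] pointing down, gripper open.
Joint ranges: [-3.03, 3.03], [-0.79, 2.21], [0.23, 2.52], [-1.04, 4.18], [0, 3.07], [-2.55, 2.55]. Speed limits (rad/s): [2.22, 2.22, 2.57, 3.14, 3.14, 3.14].

### API

Orientations are given as a unit quaternion [x, y, z, w].
In Python, from workcell import monitor, grab_frame, hand_in gives the robot as it stands. The module is installed in compiled form; this text tells all that it offers.
- The arm moves only by the tool move_arm, never from a script. Its arguments are lists of equal length, an entry for each row: "xyz": the shift along the world's x, y, z in mm, a list of three; "yaw": the turn about the world's z in rad; "jaw": the opening in per cent of the stroke, from 0 (shut) to 100 (fully open). A call has 1 to 5 rows; each row is the pose to reach, as a shift and turn from the pose commanded when the call began; what a row does not reach only later rows make up. A row lasts 1/10 s, in which the tool goes at most 50 mm and 8.59 degrees, less where a joint would pass 70% of its speed; a pose out of reach is approached as far as the arm can. A call with a gripper value outside its range is refused whole. The fingers move at their own pace and stop on an object; "grip_force" is the grip in N (left out, the last holds). Time passes only in rows, so rows that repeat a pose let the fingers close. It gives the time, the measured TCP pose, the force and the opening at its end, in the units of the state.
- monitor.read_state(): the state, without advancing time (a new reading comes with each control period).
- grab_frame(name): name is "side" or "top" or "wrist"; returns a dict with "frame" (420x560x3 uint8, red, green, blue), "depth" (420x560 float32, m along the optical axis (not along the pixel's ray), 0 where there is no reading), "vertical_fov" (degrees; the focal length in pixels is half the picture's height over the tangent of half this angle, whatever the lens; pixels are square), "cx", "cy" (the principal point, pixels), "R" (3x3) and "t" (3): a world point X has camera coordinates R X + t. Camera axes: x right, y down, z forward; pixel columns grow to the right and rows downward; lengths in m; the calibration is good to about 2 mm. A picture is of the moment at which its call begins.
- hand_in(): hands the job in, once; it reports no verdict.
The state is a dict: "t": time; "qpos": joint angles; "joint_velocities": joint speeds; "tau": joint torques, N m; "position": TCP position; "orientation": TCP orientation; "wrist_force": force on the tool from outside, world axes, zero at the start; "moment": the same for the moment, N m; "grip_width": finger opening in m.
Only numpy, scipy, OpenCV 4.12 (cv2) and the standard library are available. Lean on these libraries where they do the work, as an engineer would, in place of code of your own. Each camera call takes 0.05 s, during which the arm holds its last target. There are 200 camera calls.

### The job

Take the tapered key with the red head out of the wooden rack and stand it, thin end down and white-striped end of its head pointing away from the shaft, in the keyway between the pulley hub and the shaft of the blue bench drive; then tap it down firmly until it is wedged tight, without ramming it so hard that the hub could split, and leave it there. Leave the green and yellow keys in the rack and do not knock over or shove about the other things on the bench.

Things in the scene. Friction and masses are not known exactly. Their poses are not given: they have to be found in the camera images.
- red_key_head (a point): Centre of the red head of the loose T-head key to use (35 g, upright, z up). Head 28 mm along x, 16 along y, 32 high: grip it across y. Its +x end has a white stripe. Below it a 65 mm grey hard-plastic blade points down, 14 mm wide along y: flat upright face at x = -6 mm, tapered face on the +x side leaning out 0.16 mm per mm going up.
- red_key_tip (a point): Centre of the bottom end of the red key's blade, 81 mm below and 2 mm to -x of the head's centre; axes as the head's. The blade is 8 mm thick along x here and 18.4 mm just under the head (65 mm up).
- red_key_mark (a point): Centre of the white-striped end face (+x end) of the red key's head, 14.2 mm to +x of the head's centre.
- drive: Fixed drive, origin on the bench under the hub's axis, x from the axis to the keyway, z up. Blue housing 160 x 150 mm, 50 high; grey box out to x = -93; pulley radius 67 up to z = 68; aluminium hub radius 45, flat top at z = 115. The keyway's outer wall is a sprung brass shoe (20 N/mm). Pushing the key's head down with 15 to 20 N wedges it tight (over 11 N on the hub); 35 N on the hub splits it.
- keyway (a point): Middle of the keyway's mouth on the hub's top, 16.2 mm to +x of the axis; axes as the drive's. Slot 16.4 mm along y, 63 deep. Outer wall 22.4 mm from the axis at the top, leaning in 0.16 mm per mm going down like the key. Inner wall: the dark shaft's upright flat, 8 to 12 mm from the axis (varies), so the key grips with its tip 15 to 40 mm deep and is tight 4 to 8 mm deeper: feel for it.
- rack: Fixed wooden key rack 180 x 56 mm, 50 high, origin on the bench below its centre, x along its length. Pockets at x = -58, 0 and +58 mm, each 17 mm wide along y, 40 deep and tapered along x to the key's blade with 0.8 mm play per side; a key stands upright in each, head's underside 25 mm above the rack. Which key is where varies; axes parallel to the rack's.
- green_key_head (a point): GREEN T-head key (a spare, stays in the rack): like the red one but with a green head and a narrower blade, 12 mm along y. Point at the centre of its head; axes as red_key_head.
- yellow_key_head (a point): YELLOW T-head key (a spare, stays in the rack): like the red one but with a yellow head and a narrower blade, 10 mm along y. Point at the centre of its head; axes as red_key_head.
- amber_bottle: Amber bottle, radius 30 mm, 150 mm high, bystander; origin at its underside.
- beaker: Glass beaker, radius 35 mm, 90 mm high, bystander; origin at its underside.
- jar: White jar with blue cap, radius 28 mm, 70 mm high, bystander; origin at its underside.
- tape_roll: Cardboard roll lying flat, outer radius 32 mm, 20 mm high, bystander; origin at its underside.
- spanner: Spanner lying on the bench, bystander.
- driver: Screwdriver lying on the bench, bystander.
Mind the look-alikes: they are no part of the job. What is shaped like the drive but orange is not meant.

How it is judged:
On the way:
1. the red key's blade stands in the keyway, the right way round, its tip at least 9 mm below the hub's top (z of red_key_tip in the frame of drive between 0.05 and 0.106 m and y of red_key_tip in the frame of drive between -0.004 and 0.004 m and x of red_key_tip in the frame of drive between 0.006 and 0.024 m and x of red_key_mark in the frame of drive above 0.022 m and angle between red_key's own z axis and vertical below 0.1 rad), for 0.2 s.
At the end, for the whole second after the job is handed in: Red key upright (0.1 rad) in the keyway, tip 9 mm or more below the hub's top and within 4 mm of the slot's middle, white stripe outward, at rest, pressing on the hub's keyway with over 11 N. Green and yellow keys within 20 mm of where they began (all of step 1 and contact force between red_key and drive above 11 N and distance of each of green_key_head, yellow_key_head from where it was at the start of the episode below 0.02 m and linear speed of red_key below 0.01 m/s); the robot touches nothing.
It fails at once if the key is rammed: more than 35 N between red key and drive (contact force between red_key and drive above 35 N).
It fails at once if a bystander on the bench is moved more than 40 mm (distance of any of amber_bottle, beaker, jar, tape_roll, spanner, driver from where it was at the start of the episode above 0.04 m).
It fails at once if the bottle, the beaker or the jar is tipped over (angle between any of amber_bottle, beaker, jar's own z axis and vertical above 0.6 rad).
It also fails if it takes over 58 s, if anything falls off the work surface, if the arm or the gripper's body presses on something with over 40 N, if the wrist force passes 120 N, or if a joint passes its speed limit or range.

## Working session

There is one attempt and no reset: what is moved stays moved. The work goes in short steps, Python scripts to look and compute and a tool call to move; the robot and the scene stay as the last step left them, time stands still between calls to the robot, and variables do not carry over. Pictures are saved under pics/ and viewed, about 8 in all and at most 12, crops included, and the job is handed in when it is done.

Besides the shell and the picture viewer there is one more tool, called after "Call:" as name([rows], argument=value, ...), one row to a line, values as JSON. move_arm: Moves the arm, as the interface text tells. Its arguments: {"type":"object","properties":{"xyz":{"type":"array"},"yaw":{"type":"array"},"jaw":{"type":"array"},"grip_force":{"type":"number"}},"required":["xyz","yaw","jaw"]}

```bash
mkdir -p pics
cat > h.py <<'E'
import numpy as np, cv2
from workcell import monitor, grab_frame, hand_in
def grab(n):
    f=grab_frame(n); np.savez(f'{n}.npz',**f); return f
def load(n): return dict(np.load(f'{n}.npz'))
def foc(f): return f['frame'].shape[0]/2/np.tan(np.radians(float(f['vertical_fov']))/2)
def pt(f,u,v,z=None):
    """pixel->world, by depth or (z given) by plane"""
    F=foc(f); r=np.array([(u-f['cx'])/F,(v-f['cy'])/F,1.])
    R,t=f['R'],f['t']; c=-R.T@t; d=R.T@r
    s=float(f['depth'][int(round(v)),int(round(u))]) if z is None else (z-c[2])/d[2]
    return c+s*d
def cloud(f):
    F=foc(f); h,w=f['depth'].shape; v,u=np.mgrid[:h,:w]
    P=np.stack([(u-f['cx'])/F,(v-f['cy'])/F,np.ones((h,w))],-1)*f['depth'][...,None]
    return (P-f['t'])@f['R']
def proj(f,X):
    p=f['R']@np.array(X)+f['t']; return foc(f)*p[:2]/p[2]+[f['cx'],f['cy']]
def save(n,im,k=1):
    cv2.imwrite(f'pics/{n}.png',cv2.resize(im[...,::-1],None,fx=k,fy=k,interpolation=cv2.INTER_CUBIC))
E
python3 - <<'E'
from h import *
a=grab('top');b=grab('side')
save('top',a['frame'],1.4);save('side',b['frame'],1.4)
for f in(a,b):print(-f['R'].T@f['t'],f['R'][2],foc(f),f['cx'],f['cy'])
s=monitor.read_state();print(s['t'],s['position'],s['orientation'],s['wrist_force'],s['grip_width'])
E
```

```text
[0.30397534 0.00991212 1.41916442] [ 0.14779917  0.00757345 -0.9889884 ] 430.3520661297554 278.6360508860232 203.45815853636466
[0.16674578 0.93188334 0.80939549] [ 0.24955146 -0.77124667 -0.5855789 ] 466.31809439878066 284.7832206927074 208.27135522057685
0.1 [ 0.19561998 -0.51374397  0.18813217] [ 9.83498747e-01  1.80914106e-01 -7.29909253e-05 -5.42858653e-04] [-0.35125058  0.6366648  -1.090646  ] 0.09398029692838117
```

View pics/top.png

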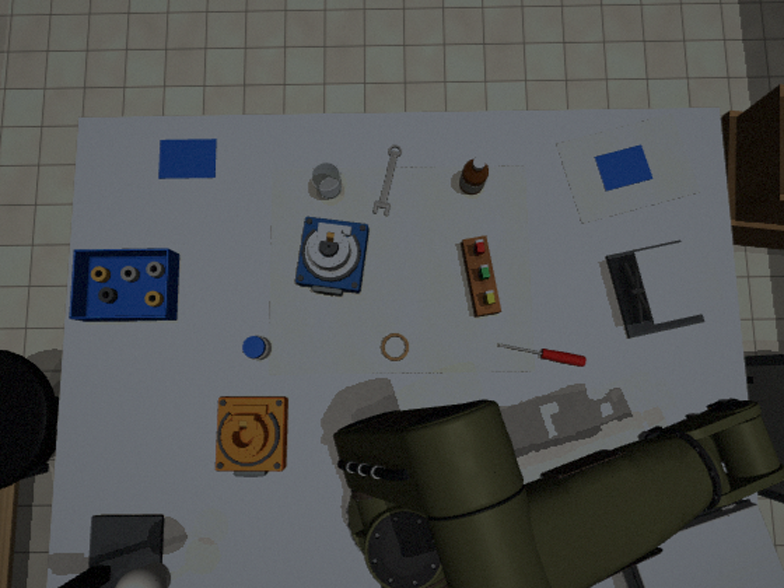

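View pics/side.png

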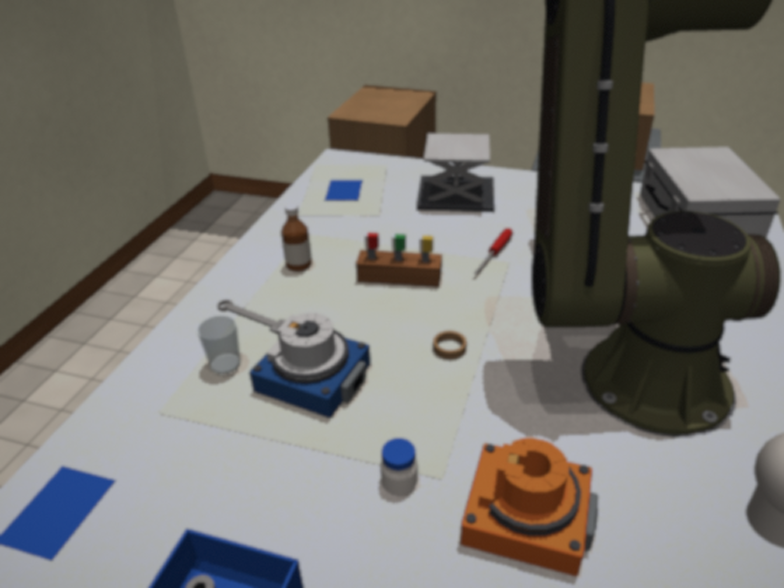

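Top: blue drive at about (332,255), its keyway shoe (brass) at (330,236). The orange look-alike is at (251,434). In the rack, red is at (479,247), green at (485,271) and yellow at (490,297). The red driver handle at (563,357) isn't a key. I'll confirm this in one enlarged crop.

Run:
```python
from h import *
f=load('top');im=f['frame']
# crops: drive cols 205-270 rows 150-215 ; rack cols 320-365 rows 160-230
a=cv2.resize(im[150:215,208:268],None,fx=8,fy=8,interpolation=cv2.INTER_CUBIC)
b=cv2.resize(im[163:228,325:362],None,fx=8,fy=8,interpolation=cv2.INTER_CUBIC)
o=np.clip(np.hstack([a,b]).astype(float)*1.5,0,255).astype(np.uint8);save('crop1',o)
P=cloud(f)
hsv=cv2.cvtColor(im,cv2.COLOR_RGB2HSV)
# world-height based centroids
for n,(u0,u1,v0,v1) in dict(drive=(205,270,150,215),rack=(325,362,163,228)).items():
    Q=P[v0:v1,u0:u1].reshape(-1,3);H=hsv[v0:v1,u0:u1].reshape(-1,3)
    if n=='drive':
        m=(abs(Q[:,2]-.115)<.006);q=Q[m];print('hubtop',m.sum(),q.mean(0),cv2.minEnclosingCircle(q[:,:2].astype(np.float32)*1000))
        m=(abs(Q[:,2]-.05)<.006)&(H[:,1]>120);r=cv2.minAreaRect(Q[m][:,:2].astype(np.float32)*1000);print('housing',r,np.median(Q[m][:,2]))
    else:
        m=abs(Q[:,2]-.05)<.006;r=cv2.minAreaRect(Q[m][:,:2].astype(np.float32)*1000);print('rack',r,np.median(Q[m][:,2]))
        m=(Q[:,2]>.09)
        for c,(lo,hi) in dict(y=(20,38),g=(45,90)).items():
            k=m&(H[:,0]>lo)&(H[:,0]<hi)&(H[:,1]>120);print(c,k.sum(),np.median(Q[k],0),cv2.minAreaRect(Q[k][:,:2].astype(np.float32)*1000))
        k=m&((H[:,0]<8)|(H[:,0]>172))&(H[:,1]>120);print('r',k.sum(),np.median(Q[k],0),cv2.minAreaRect(Q[k][:,:2].astype(np.float32)*1000))
```

```text
hubtop 594 [0.58632724 0.15628608 0.11408848] ((587.8587036132812, 154.44415283203125), 47.53877258300781)
housing ((585.7822265625, 155.7030487060547), (148.76486206054688, 159.54151916503906), 81.83281707763672) 0.049027359547211734
rack ((529.9021606445312, -189.26536560058594), (179.7806396484375, 57.193153381347656), 9.252933502197266) 0.049573654349159
y 42 [ 0.46789213 -0.19845116  0.10576144] ((394.43719482421875, -95.37847900390625), (23.788908004760742, 276.6077880859375), 35.75250244140625)
g 43 [ 0.5245924  -0.18855684  0.10551989] ((525.4722900390625, -188.56954956054688), (21.004899978637695, 15.181441307067871), 7.723920822143555)
r 46 [ 0.58150963 -0.17891335  0.1049055 ] ((583.4537353515625, -179.94357299804688), (21.74098777770996, 15.992152214050293), 6.060610294342041)
```

View pics/crop1.png

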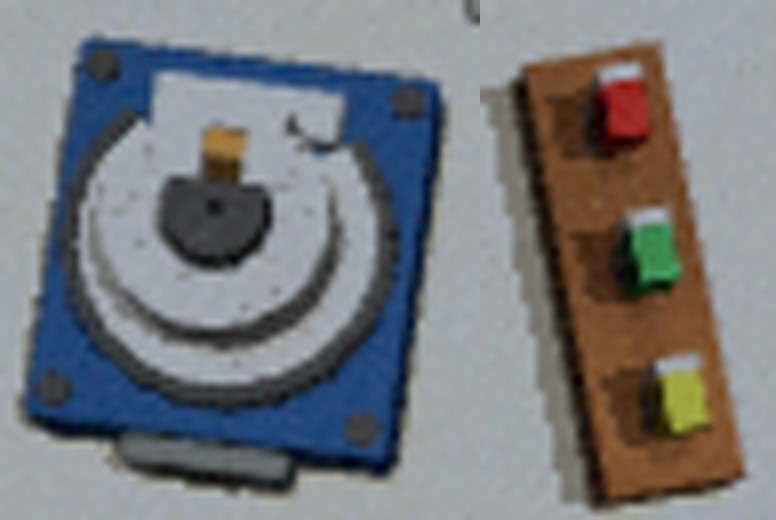

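The crop shows the red key at the far end of the rack, with its stripe towards world +x. The drive's keyway (brass shoe) is also on its +x side, and the grey box on the near side agrees. Heights and sizes match too: rack 180x57, housing 149x160, head z 105. Moving towards the red key.

Call:
move_arm([
  [35,30,20],
  [75,65,40],
  [110,100,60],
  [150,130,60],
  [190,165,60],
], yaw=[-0.04,-0.08,-0.12,-0.16,-0.2], jaw=[100,100,100,100,100])

```text
t: 0.6
position: [0.3773, -0.3561, 0.2492]
orientation: [0.997, 0.081, 0.0, 0.0]
wrist_force: [-0.1, -0.9, 0.4]
grip_width: 0.0939
```

Call:
move_arm([
  [35,30,0],
  [75,65,0],
  [110,100,0],
  [150,130,0],
  [180,165,0],
], yaw=[0,0,0,0,0], jaw=[100,100,100,100,100])

```text
t: 1.1
position: [0.5574, -0.1909, 0.248]
orientation: [0.997, 0.082, -0.0, -0.0]
wrist_force: [0.7, -1.0, 0.2]
grip_width: 0.0938
```

Run:
```python
from h import *
f=grab('wrist');save('w1',f['frame'],1.4)
s=monitor.read_state();print(s['t'],s['position'],s['orientation'],s['qpos']);print(-f['R'].T@f['t'],f['R'],foc(f))
```

```text
1.15 [ 0.56040741 -0.18563099  0.2475349 ] [ 9.96485521e-01  8.37596722e-02 -7.52531482e-05 -9.58460429e-04] [-0.38270688  0.35635605  1.31083493  0.00165185  1.47539849  1.02021536]
[ 0.62844303 -0.17993868  0.44510238] [[ 1.63426636e-01 -9.86555443e-01  3.03971377e-04]
 [-9.54983347e-01 -1.58119260e-01  2.51008179e-01]
 [-2.47585421e-01 -4.13117098e-02 -9.67984918e-01]] 311.0542039316634
```

View pics/w1.png

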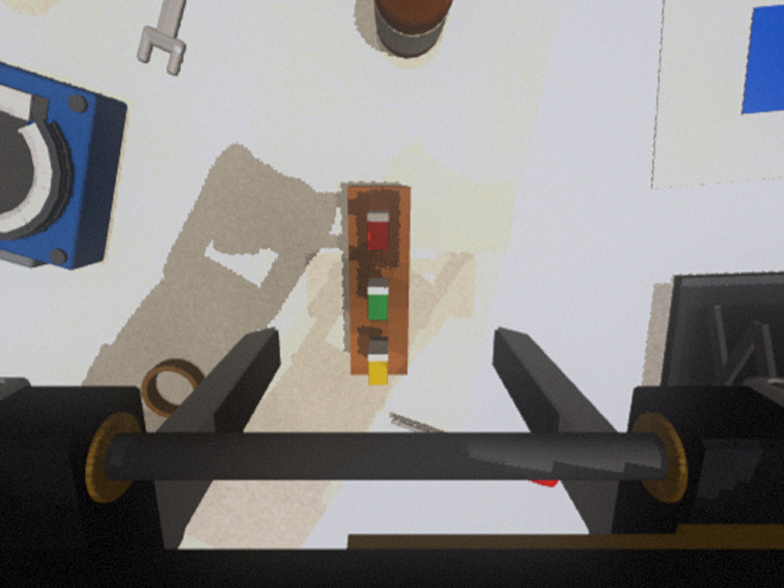

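The wrist view shows red at the rack's far end, top at (378,231) with the stripe at (378,217). Green is at (378,303) and yellow at (378,370).

```bash
cat > rk.py <<'E'
from h import *
f=load('wrist');P=cloud(f);h=cv2.cvtColor(f['frame'],cv2.COLOR_RGB2HSV)
m=(P[...,2]>.098)&(P[...,2]<.115)&(np.linalg.norm(P[...,:2]-[.582,-.18],axis=2)<.03)
Q=P[m];r=cv2.minAreaRect(Q[:,:2].astype(np.float32)*1000);print('red top',m.sum(),r,np.median(Q[:,2]))
m=(abs(P[...,2]-.05)<.005)&(np.linalg.norm(P[...,:2]-[.53,-.19],axis=2)<.12)
print('rack',cv2.minAreaRect(P[m][:,:2].astype(np.float32)*1000))
m=(P[...,2]>.098)&(P[...,2]<.115)&(np.linalg.norm(P[...,:2]-[.525,-.1885],axis=2)<.03)
print('green',cv2.minAreaRect(P[m][:,:2].astype(np.float32)*1000))
s=monitor.read_state();q=s['orientation'];print(s['position'],'toolx yaw',2*np.arctan2(q[1],q[0]))
E
python3 rk.py
```

```text
red top 387 ((587.6419677734375, -179.40518188476562), (27.515399932861328, 15.297616958618164), 9.423116683959961) 0.10808215353259859
rack ((530.4053955078125, -189.02102661132812), (180.2681427001953, 56.0869140625), 9.176998138427734)
green ((530.8560180664062, -189.05438232421875), (27.614704132080078, 14.854874610900879), 9.402310371398926)
[ 0.56040741 -0.18563099  0.2475349 ] toolx yaw 0.16771592015254996
```

Call:
move_arm([
  [21,5,-40],
  [21,5,-80],
  [21,5,-120],
  [21,5,-120],
  [21,5,-120],
], yaw=[-0.004,-0.004,-0.004,-0.004,-0.004], jaw=[100,100,100,100,100])

```text
t: 1.65
position: [0.5771, -0.1875, 0.1295]
orientation: [0.997, 0.08, -0.0, -0.0]
wrist_force: [0.0, 0.1, -0.1]
grip_width: 0.094
```

Run:
```python
from h import *
s=monitor.read_state();q=s['orientation'];print(s['t'],s['position'],s['wrist_force'],'toolx yaw',2*np.arctan2(q[1],q[0]))
```

```text
1.65 [ 0.57713007 -0.18752543  0.12948014] [ 0.00401958  0.11162349 -0.14504663] toolx yaw 0.15968301172062624
```

Call:
move_arm([
  [10.5,8,0],
  [10.5,8,-23],
  [10.5,8,-45],
  [10.5,8,-45],
], yaw=[0.004,0.004,0.004,0.004], jaw=[100,100,100,100])

```text
t: 2.05
position: [0.5876, -0.1787, 0.0829]
orientation: [0.997, 0.082, -0.001, -0.0]
wrist_force: [0.6, -1.0, 0.4]
grip_width: 0.094
```

Run:
```python
from h import *
s=monitor.read_state();q=s['orientation'];print(s['t'],s['position'],s['wrist_force'],'toolx yaw',2*np.arctan2(q[1],q[0]))
```

```text
2.05 [ 0.58757601 -0.1787342   0.08291131] [ 0.64557779 -0.99748004  0.40368883] toolx yaw 0.1642280713334012
```

Position is good. Closing.

Call:
move_arm([
  [0,-0.5,1],
  [0,-0.5,1],
  [0,-0.5,1],
  [0,-0.5,1],
  [0,-0.5,1],
], yaw=[0,0,0,0,0], jaw=[10,5,0,0,0], grip_force=40)

```text
t: 2.55
position: [0.5876, -0.18, 0.085]
orientation: [0.997, 0.082, 0.0, 0.0]
wrist_force: [0.1, -0.3, -0.2]
grip_width: 0.0575
```

Call:
move_arm([
  [0,0,0],
  [0,0,0],
  [0,0,0],
  [0,0,0],
  [0,0,3],
], yaw=[0,0,0,0,0], jaw=[0,0,0,0,0])

```text
t: 3.05
position: [0.5873, -0.1798, 0.0872]
orientation: [0.997, 0.082, -0.0, -0.0]
wrist_force: [-0.4, -0.9, 0.1]
grip_width: 0.0176
```

Call:
move_arm([
  [0,0,-3],
  [0,0,-3],
  [0,0,-3],
  [0,0,-3],
], yaw=[0,0,0,0], jaw=[0,0,0,0])

```text
t: 3.45
position: [0.5891, -0.1803, 0.0873]
orientation: [0.997, 0.082, 0.002, 0.001]
wrist_force: [-0.5, 1.3, 17.1]
grip_width: 0.0147
```

Call:
move_arm([
  [0,0,15],
  [0,0,40],
  [0,0,75],
  [0,0,115],
  [0,0,150],
], yaw=[0,0,0,0,0], jaw=[0,0,0,0,0])

```text
t: 3.95
position: [0.5873, -0.1798, 0.2371]
orientation: [0.997, 0.082, 0.0, 0.0]
wrist_force: [-0.3, 0.0, -1.1]
grip_width: 0.0148
```

Run:
```python
from h import *
s=monitor.read_state();q=s['orientation'];print(s['t'],s['position'],s['wrist_force'],'toolx yaw',2*np.arctan2(q[1],q[0]),s['grip_width'])
```

```text
3.95 [ 0.58730551 -0.17982395  0.23712612] [-0.34683294  0.02690524 -1.14743456] toolx yaw 0.16377251574580365 0.014785920318600543
```

Call:
move_arm([
  [-10,45,0],
  [-20,90,0],
  [-30,135,0],
  [-35,180,0],
  [-40,225,0],
], yaw=[-0.06,-0.12,-0.18,-0.24,-0.3], jaw=[0,0,0,0,0])

```text
t: 4.45
position: [0.5468, 0.0468, 0.2353]
orientation: [0.998, -0.069, 0.0, -0.0]
wrist_force: [1.0, 0.3, -0.6]
grip_width: 0.0146
```

Call:
move_arm([
  [0,40,0],
  [0,80,0],
  [0,110,0],
  [0,110,0],
  [0,110,0],
], yaw=[0,0,0,0,0], jaw=[0,0,0,0,0])

```text
t: 4.95
position: [0.5473, 0.1552, 0.2348]
orientation: [0.998, -0.068, 0.0, 0.0]
wrist_force: [-0.2, -0.7, -1.0]
grip_width: 0.0147
```

Run:
```python
from h import *
f=grab('wrist');save('w2',f['frame'],1.4)
s=monitor.read_state();q=s['orientation'];print(s['t'],s['position'],s['wrist_force'],'toolx yaw',2*np.arctan2(q[1],q[0]),s['grip_width'])
```

```text
5.0 [0.54747648 0.15452671 0.23477994] [ 0.38312048 -0.78147069 -1.69547533] toolx yaw -0.1362934887977019 0.014695744243799576
```

View pics/w2.png

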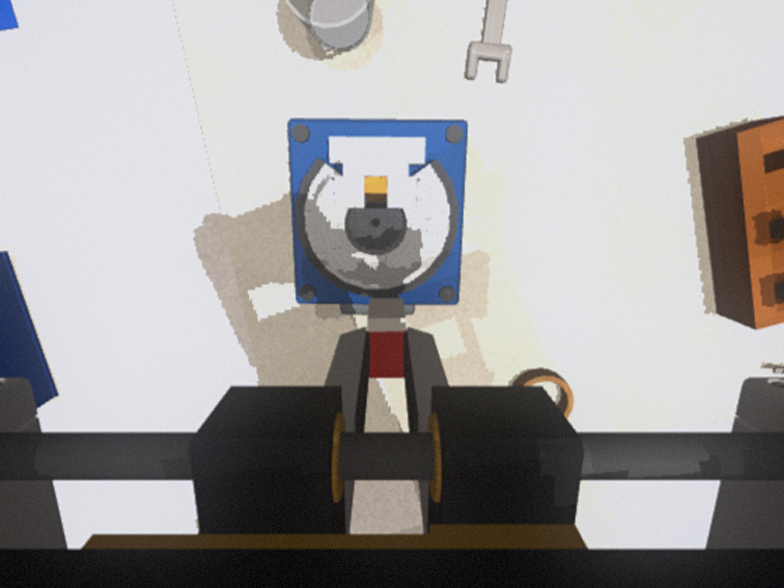

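The wrist view has the slot at (376,198): brass shoe at (376,184), dark gap, then the shaft flat at row ~207. The held key's stripe is at (386,318), facing outward. I'll measure both against each other.

Run:
```python
from h import *
f=load('wrist');im=f['frame'];P=cloud(f);h=cv2.cvtColor(im,cv2.COLOR_RGB2HSV)
near=np.linalg.norm(P[...,:2]-[.586,.156],axis=2)<.13
m=near&(abs(P[...,2]-.05)<.005)&(h[...,1]>120);print('housing',cv2.minAreaRect(P[m][:,:2].astype(np.float32)*1000),np.median(P[m][:,2]))
m=near&(abs(P[...,2]-.115)<.004);q=P[m][:,:2].astype(np.float32)*1000;print('hub',m.sum(),cv2.minEnclosingCircle(q))
# brass mask
m=(h[...,0]>12)&(h[...,0]<32)&(h[...,1]>130);m[:110]=0;m[150:]=0;m[:,255:285]&=True;m[:,:250]=0;m[:,290:]=0
v,u=np.nonzero(m);print('brass px',u.min(),u.max(),v.min(),v.max())
for v in range(126,156,3): print(v,[tuple(int(x) for x in im[v,u]) for u in (256,258,260,262,268,274,276,278,280)])
# key head region: red/striped
for (u,v) in [(275.7,227),(275.7,250),(268,226),(268,228)]:
  print(u,v,pt(f,u,v)*1000)
k=(P[...,2]>.2)&(np.linalg.norm(P[...,:2]-[.547,.155],axis=2)<.03);w=(h[...,1]>120)&(h[...,0]<10)&k
print('redtop',w.sum(),cv2.minAreaRect(P[w][:,:2].astype(np.float32)*1000) if w.sum() else 0,np.median(P[w][:,2]))
c=np.hstack([cv2.resize(im[110:170,240:300],None,fx=8,fy=8,interpolation=cv2.INTER_CUBIC)[:400],cv2.resize(im[212:272,255:295],None,fx=8,fy=8,interpolation=cv2.INTER_CUBIC)[:400]])
save('crop2',np.clip(c.astype(float)*1.3,0,255).astype(np.uint8))
```

```text
housing ((586.9186401367188, 156.28128051757812), (146.72190856933594, 156.66856384277344), 82.04952239990234) 0.050930742515490776
hub 5846 ((589.351318359375, 155.96456909179688), 47.77427673339844)
brass px 261 275 127 138
126 [(223, 224, 229), (219, 221, 228), (202, 172, 145), (207, 163, 108), (224, 190, 117), (212, 167, 105), (211, 190, 166), (222, 224, 229), (224, 226, 229)]
129 [(224, 227, 231), (225, 228, 232), (225, 192, 141), (224, 183, 82), (226, 188, 87), (225, 173, 79), (194, 169, 144), (223, 224, 231), (224, 224, 229)]
132 [(221, 223, 229), (224, 227, 231), (215, 175, 133), (224, 173, 82), (227, 177, 85), (227, 173, 84), (195, 173, 139), (224, 225, 232), (223, 223, 230)]
135 [(224, 224, 226), (225, 226, 230), (213, 174, 132), (225, 173, 79), (227, 180, 85), (227, 176, 81), (223, 199, 151), (222, 223, 230), (220, 224, 228)]
138 [(224, 227, 229), (223, 224, 227), (154, 144, 132), (118, 89, 60), (142, 113, 70), (138, 101, 65), (170, 156, 142), (224, 225, 231), (224, 225, 230)]
141 [(224, 226, 229), (224, 224, 230), (137, 135, 139), (90, 77, 63), (94, 72, 59), (84, 71, 59),
[... 259 characters left out ...]
5, 53, 57), (55, 55, 57), (55, 57, 57), (131, 131, 135), (222, 224, 227), (222, 224, 231)]
150 [(112, 109, 110), (97, 97, 99), (95, 93, 99), (96, 96, 97), (97, 99, 102), (94, 95, 98), (98, 94, 97), (97, 97, 99), (97, 101, 100)]
153 [(102, 100, 102), (98, 98, 102), (90, 92, 97), (97, 98, 101), (97, 97, 101), (92, 93, 95), (95, 95, 98), (106, 106, 112), (104, 105, 108)]
275.7 227 [560.98700065 152.29271349 255.32789099]
275.7 250 [546.33100881 154.2776891  255.09740855]
268 226 [562.17743603 156.76511397 255.18011095]
268 228 [561.03719029 156.91955706 255.4908717 ]
redtop 811 ((552.0796508789062, 153.23611450195312), (36.82401657104492, 37.4305419921875), 82.11893463134766) 0.2552555114585366
```

View pics/crop2.png

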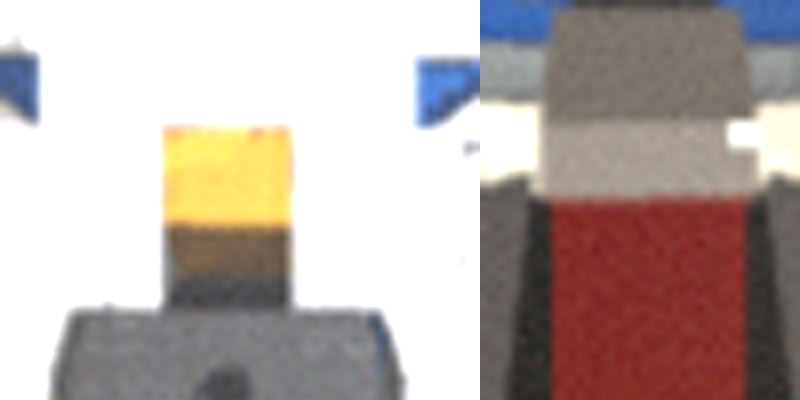

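Run:
```python
from h import *
f=load('wrist');P=cloud(f)*1000
s=monitor.read_state();tcp=s['position']*1000 if hasattr(s['position'],'shape') else np.array(s['position'])*1000
yd=np.radians(-7.95)
print('shaft top z',P[155,262:274:4,2])
A=pt(f,268.1,137.6,.115)*1000;B=pt(f,268.1,148.3,P[155,262,2]/1000)*1000
L=pt(f,260.1,133,.115)*1000;R=pt(f,276.0,133,.115)*1000
print('shoe edge',A,'flat',B,'slot width',np.linalg.norm(L-R))
s1=pt(f,268.1,126,.115)*1000;print('slot dir',np.degrees(np.arctan2(*(s1-B)[1::-1])))
H1=pt(f,264-.5,245,.2552)*1000;H2=pt(f,288.1-.5,245,.2552)*1000;F=pt(f,275.6,226.3,.2552)*1000
print('head w',np.linalg.norm(H1-H2),'centreline',(H1+H2)/2,'front',F,'tcp',tcp)
x=np.array([np.cos(yd),np.sin(yd)]);y=np.array([-x[1],x[0]])
ax=np.array([586.9,156.3])
for n,p in dict(ax=ax,A=A,B=B,L=L,R=R,H=(H1+H2)/2,F=F,tcp=tcp).items():
    d=p[:2]-A[:2];print(n,'along',d@x,'across',d@y)
k=(abs(P[...,2]-115)<3)&(np.linalg.norm(P[...,:2]-[587,156],axis=2)<60)
```

```text
shaft top z [117.16141067 117.14249618 118.3760797 ]
shoe edge [608.84833769 153.29928685 115.        ] flat [598.60164329 154.70165115 117.16141067] slot width 15.764288640828896
slot dir -7.933943634416182
head w 14.60501009549648 centreline [549.60197216 153.92617892 255.2       ] front [561.38794662 152.29846353 255.2       ] tcp [547.47647974 154.52670832 234.77993529]
ax along -22.15242062007932 across -0.06377619239611605
A along 0.0 across 0.0
B along -10.34217431775036 across -0.028322405219868965
L along 4.422271642222691 across 7.922580719002214
R along 4.48661109753392 across -7.841576625615265
H along -58.76366192154068 across -7.5734311337071665
F along -46.86583329153681 across -7.555397897296702
tcp along -60.951785085132734 across -7.272647798791543
```

The measurements agree: shoe edge 22.15 mm from the axis (22.4 expected), slot 15.8 wide, flat at ~12, so grip should come at ~15 mm deep. Moving over the mouth.

Call:
move_arm([
  [20,0,0],
  [40,-0.5,0],
  [58,-0.5,0],
  [58,-0.5,0],
  [58,-0.5,-20],
], yaw=[0,0,-0.002,-0.002,-0.002], jaw=[0,0,0,0,0])

```text
t: 5.5
position: [0.6062, 0.1536, 0.2165]
orientation: [0.998, -0.07, 0.002, -0.0]
wrist_force: [0.5, -0.1, -0.8]
grip_width: 0.0145
```

Call:
move_arm([
  [0,0,-10],
  [0,0,-16],
  [0,0,-16],
  [0,0,-16],
], yaw=[0,0,0,0], jaw=[0,0,0,0])

```text
t: 5.9
position: [0.6055, 0.1546, 0.1992]
orientation: [0.998, -0.069, 0.0, -0.0]
wrist_force: [0.3, 0.1, -0.7]
grip_width: 0.0147
```

```bash
cat > st.py <<'E'
from h import *
s=monitor.read_state();q=s['orientation'];tcp=np.array(s['position'])*1000
x=np.array([np.cos(-.1387),np.sin(-.1387)]);y=np.array([-x[1],x[0]])
d=tcp[:2]-[608.85,153.3]
print(s['t'],tcp.round(2),np.round(s['wrist_force'],1),'yaw',round(2*np.arctan2(q[1],q[0]),4),'along',round(d@x,2),'across',round(d@y,2),'tip depth',round(115-(tcp[2]-76.6),1),'tilt',np.round(q[2:],4),s['grip_width'])
E
python3 st.py
python3 - <<'E'
from h import *
a=grab('wrist');b=grab('side')
p=proj(b,[.603,.154,.14]).astype(int);print(p)
c=cv2.resize(b['frame'][p[1]-45:p[1]+45,p[0]-45:p[0]+45],(540,540),interpolation=cv2.INTER_CUBIC)
save('s2',np.clip(c*1.5,0,255).astype(np.uint8))
E
```

```text
5.9 [605.54 154.59 199.25] [ 0.3  0.1 -0.7] yaw -0.1382 along -3.46 across 0.82 tip depth -7.6 tilt [ 0.0004 -0.0001] 0.014732742027403036
[210 223]
```

View pics/s2.png

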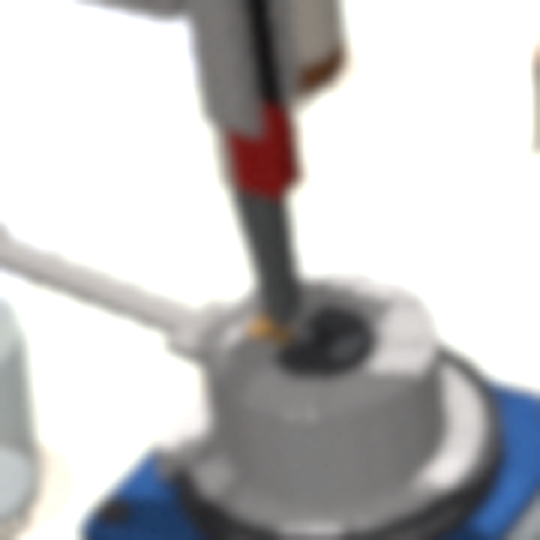

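The side crop shows the key upright, tip just above the mouth at about (285,310) by the brass at (265,328). A tiny correction, then lower slowly.

Call:
move_arm([
  [0.3,-0.6,-2],
  [0.3,-0.6,-5],
  [0.3,-0.6,-8],
  [0.3,-0.6,-11],
  [0.3,-0.6,-12],
], yaw=[0,0,0,0,0], jaw=[0,0,0,0,0])

```text
t: 6.5
position: [0.6056, 0.154, 0.186]
orientation: [0.998, -0.069, -0.0, 0.0]
wrist_force: [0.8, -0.6, -0.6]
grip_width: 0.0146
```

```bash
python3 st.py
```

```text
6.5 [605.61 154.02 185.99] [ 0.8 -0.6 -0.6] yaw -0.1382 along -3.3 across 0.27 tip depth 5.6 tilt [-0.0003  0.0001] 0.01456053471837914
```

In without contact so far. Continuing.

Call:
move_arm([
  [-0.3,0,-1.5],
  [-0.5,0,-3],
  [-0.5,0,-4.5],
  [-0.5,0,-6],
  [-0.5,0,-6],
], yaw=[0,0,0,0,0], jaw=[0,0,0,0,0])

```text
t: 7.0
position: [0.6052, 0.154, 0.1803]
orientation: [0.998, -0.069, -0.0, 0.0]
wrist_force: [-0.2, 0.5, -0.8]
grip_width: 0.0147
```

```bash
python3 st.py
```

```text
7.0 [605.21 154.02 180.29] [-0.2  0.5 -0.8] yaw -0.1382 along -3.71 across 0.21 tip depth 11.3 tilt [-0.0001  0.    ] 0.01467598343713093
```

Call:
move_arm([
  [-0.2,0,-1],
  [-0.3,0,-2],
  [-0.3,0,-3],
  [-0.3,0,-4],
  [-0.3,0,-4],
], yaw=[0,0,0,0,0], jaw=[0,0,0,0,0])

```text
t: 7.5
position: [0.605, 0.154, 0.1765]
orientation: [0.998, -0.069, 0.0, -0.0]
wrist_force: [-0.3, -0.9, 0.2]
grip_width: 0.0145
```

```bash
python3 st.py
```

```text
7.5 [605.   154.05 176.55] [-0.3 -0.9  0.2] yaw -0.1382 along -3.91 across 0.21 tip depth 15.1 tilt [ 0.0001 -0.    ] 0.014523833152146703
```

Call:
move_arm([
  [0,0,-1],
  [0,0,-2],
  [0,0,-2],
  [0,0,-2],
], yaw=[0,0,0,0], jaw=[0,0,0,0])

```text
t: 7.9
position: [0.6052, 0.1541, 0.1751]
orientation: [0.998, -0.069, 0.001, -0.0]
wrist_force: [-0.7, -0.1, 5.1]
grip_width: 0.0147
```

```bash
python3 st.py
```

```text
7.9 [605.2  154.09 175.1 ] [-0.7 -0.1  5.1] yaw -0.1381 along -3.73 across 0.28 tip depth 16.5 tilt [ 0.0005 -0.0002] 0.014726863814229479
```

Contact at 16.5 mm depth, as predicted. Pressing on in small steps.

Call:
move_arm([
  [0,0,-1],
  [0,0,-1.5],
  [0,0,-1.5],
], yaw=[0,0,0], jaw=[0,0,0])

```text
t: 8.2
position: [0.6054, 0.1542, 0.1742]
orientation: [0.998, -0.069, 0.001, -0.0]
wrist_force: [-0.9, 0.2, 8.6]
grip_width: 0.0147
```

```bash
python3 st.py
```

```text
8.2 [605.42 154.16 174.23] [-0.9  0.2  8.6] yaw -0.1382 along -3.52 across 0.37 tip depth 17.4 tilt [ 0.001  -0.0003] 0.014652264728835539
```

Call:
move_arm([
  [0.2,0,-1],
  [0.2,0,-1.5],
  [0.2,0,-1.5],
], yaw=[0,0,0], jaw=[0,0,0])

```text
t: 8.5
position: [0.6058, 0.1542, 0.1733]
orientation: [0.998, -0.069, 0.001, -0.0]
wrist_force: [-2.2, 0.1, 12.6]
grip_width: 0.0143
```

```bash
python3 st.py
```

```text
8.5 [605.84 154.22 173.33] [-2.2  0.1 12.6] yaw -0.1381 along -3.11 across 0.49 tip depth 18.3 tilt [ 0.0015 -0.0004] 0.014342905028692895
```

Call:
move_arm([
  [-0.3,0,-0.5],
  [-0.3,0,-1],
  [-0.3,0,-1],
], yaw=[0,0,0], jaw=[0,0,0])

```text
t: 8.8
position: [0.6057, 0.1542, 0.1727]
orientation: [0.998, -0.069, 0.002, -0.001]
wrist_force: [-1.7, 0.5, 15.8]
grip_width: 0.0148
```

```bash
python3 st.py
```

```text
8.8 [605.7  154.24 172.69] [-1.7  0.5 15.8] yaw -0.1382 along -3.25 across 0.49 tip depth 18.9 tilt [ 0.0018 -0.0005] 0.014754270444349868
```

Call:
move_arm([
  [-0.2,0,-0.5],
  [-0.2,0,-0.7],
  [-0.2,0,-0.7],
], yaw=[0,0,0], jaw=[0,0,0])

```text
t: 9.1
position: [0.6056, 0.1543, 0.1724]
orientation: [0.998, -0.069, 0.002, -0.001]
wrist_force: [-1.9, -0.1, 17.4]
grip_width: 0.0151
```

```bash
python3 st.py;python3 - <<'E'
from h import *
b=grab('side')
p=proj(b,[.603,.154,.14]).astype(int)
c=cv2.resize(b['frame'][p[1]-45:p[1]+45,p[0]-45:p[0]+45],(540,540),interpolation=cv2.INTER_CUBIC)
save('s3',np.clip(c*1.5,0,255).astype(np.uint8))
E
```

```text
9.1 [605.64 154.28 172.35] [-1.9 -0.1 17.4] yaw -0.1382 along -3.31 across 0.52 tip depth 19.2 tilt [ 0.0021 -0.0006] 0.015105907267226756
```

View pics/s3.png

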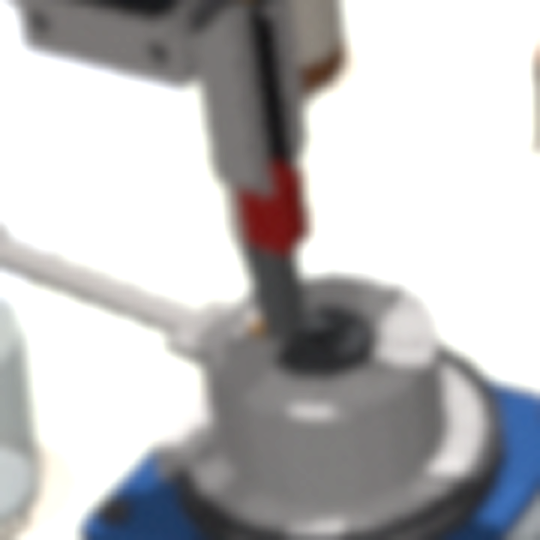

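The key is seated and upright. I'll unload the arm, release, then press from above with closed fingers so the push is free of the grip.

Call:
move_arm([
  [0.2,0,1.5],
  [0.2,0,2.7],
  [0.2,0,2.7],
], yaw=[0,0,0], jaw=[0,0,0], grip_force=10)

```text
t: 9.45
position: [0.6051, 0.154, 0.1723]
orientation: [0.998, -0.069, 0.0, 0.0]
wrist_force: [4.0, -0.1, 0.1]
grip_width: 0.0162
```

```bash
python3 st.py
```

```text
9.45 [605.06 153.97 172.35] [ 4.  -0.1  0.1] yaw -0.1383 along -3.85 across 0.14 tip depth 19.3 tilt [0.0002 0.    ] 0.016236662451658397
```

Call:
move_arm([
  [0.5,0,0],
  [0.5,0,0],
  [0.5,0,0],
  [0.5,0,0],
  [0.5,0,0],
], yaw=[0,0,0,0,0], jaw=[0,20,30,30,30])

```text
t: 9.95
position: [0.6052, 0.1541, 0.1724]
orientation: [0.998, -0.069, -0.0, 0.0]
wrist_force: [-0.1, -0.8, 0.4]
grip_width: 0.0283
```

Call:
move_arm([
  [0.5,0,0],
  [0,0,15],
  [0,0,40],
  [0,0,60],
  [0,0,60],
], yaw=[0,0,0,0,0], jaw=[30,30,30,0,0])

```text
t: 10.45
position: [0.6063, 0.1542, 0.2366]
orientation: [0.998, -0.069, 0.003, -0.001]
wrist_force: [0.5, -1.0, -0.1]
grip_width: 0.0158
```

```bash
python3 st.py
cat > hd.py <<'E'
from h import *
f=grab('wrist');P=cloud(f)*1000
k=(P[...,2]>183)&(P[...,2]<203)&(np.linalg.norm(P[...,:2]-[606,154],axis=2)<25)
print('head top',k.sum(),cv2.minAreaRect(P[k][:,:2].astype(np.float32)),np.percentile(P[k][:,2],[10,50,90]))
h=f['frame'][...,0].astype(int)-f['frame'][...,1]
save('wl',f['frame'],1.4)
E
python3 hd.py
```

```text
10.45 [606.34 154.23 236.56] [ 0.5 -1.  -0.1] yaw -0.1382 along -2.62 across 0.57 tip depth -45.0 tilt [ 0.0028 -0.0007] 0.015757464370858686
head top 697 ((605.07421875, 153.29466247558594), (16.338760375976562, 28.3061580657959), 81.96573638916016) [191.77118238 193.09430547 194.01990636]
```

View pics/wl.png

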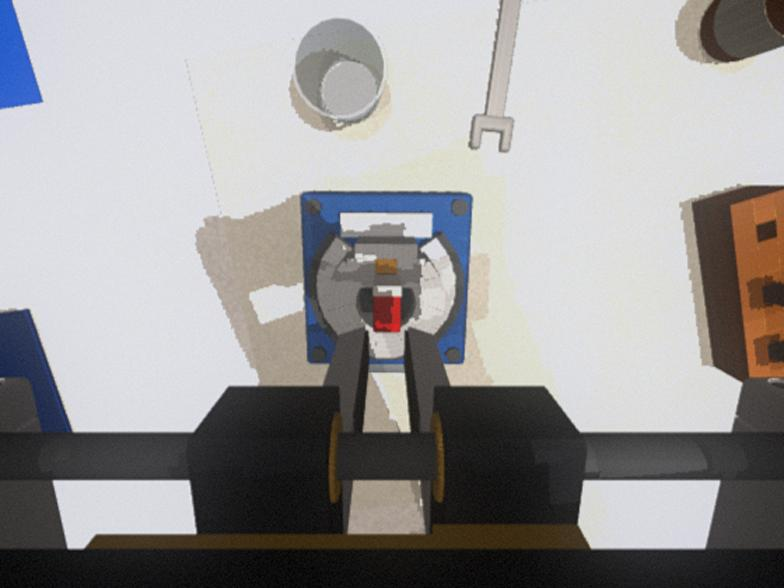

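The key stands free in the slot, stripe at (387,291) outward, head top z 193, so the tip is ~19 mm deep. Closing the fingers and pressing on the head.

Call:
move_arm([
  [-0.5,-0.5,0],
  [-0.5,-0.5,-8],
  [-0.5,-0.5,-15],
  [-0.5,-0.5,-22],
  [-0.5,-0.5,-22],
], yaw=[0,0,0,0,0], jaw=[0,0,0,0,0], grip_force=30)

```text
t: 11.0
position: [0.6043, 0.1534, 0.2087]
orientation: [0.998, -0.069, -0.001, 0.0]
wrist_force: [0.4, -0.5, -0.6]
grip_width: 0.0005
```

```bash
python3 st.py
```

```text
11.0 [604.35 153.43 208.72] [ 0.4 -0.5 -0.6] yaw -0.1382 along -4.48 across -0.49 tip depth -17.1 tilt [-0.0012  0.0003] 0.0004540659739851656
```

Position is good (head centre 605.1,153.3). Contact is expected at about z 201.

Call:
move_arm([
  [0,0,-2],
  [0,0,-4],
  [0,0,-6],
  [0,0,-7],
  [0,0,-7],
], yaw=[0,0,0,0,0], jaw=[0,0,0,0,0])

```text
t: 11.5
position: [0.6048, 0.1535, 0.2034]
orientation: [0.998, -0.069, -0.0, 0.0]
wrist_force: [0.6, -0.0, -0.3]
grip_width: 0.0006
```

```bash
python3 st.py
```

```text
11.5 [604.84 153.54 203.43] [ 0.6 -0.  -0.3] yaw -0.1382 along -4.01 across -0.31 tip depth -11.8 tilt [-0.  0.] 0.0005979436397962174
```

Call:
move_arm([
  [0,0,-1],
  [0,0,-2],
  [0,0,-3],
  [0,0,-3],
], yaw=[0,0,0,0], jaw=[0,0,0,0])

```text
t: 11.9
position: [0.6048, 0.1535, 0.2003]
orientation: [0.998, -0.069, -0.0, 0.0]
wrist_force: [-0.8, -0.8, -0.8]
grip_width: 0.0003
```

```bash
python3 st.py
```

```text
11.9 [604.81 153.51 200.32] [-0.8 -0.8 -0.8] yaw -0.1382 along -4.03 across -0.35 tip depth -8.7 tilt [-0.0001  0.    ] 0.00030687805192738016
```

Call:
move_arm([
  [0,0,-1],
  [0,0,-2],
  [0,0,-2],
], yaw=[0,0,0], jaw=[0,0,0])

```text
t: 12.2
position: [0.6048, 0.1535, 0.1983]
orientation: [0.998, -0.069, -0.0, 0.0]
wrist_force: [-0.4, 0.3, -0.6]
grip_width: 0.0008
```

```bash
python3 st.py
```

```text
12.2 [604.81 153.52 198.33] [-0.4  0.3 -0.6] yaw -0.1382 along -4.03 across -0.34 tip depth -6.7 tilt [-0.0001  0.    ] 0.0007698114441820312
```

Call:
move_arm([
  [0,0,-1],
  [0,0,-2],
  [0,0,-2],
], yaw=[0,0,0], jaw=[0,0,0])

```text
t: 12.5
position: [0.6048, 0.1535, 0.1963]
orientation: [0.998, -0.069, -0.0, 0.0]
wrist_force: [0.2, -0.0, -1.1]
grip_width: 0.0001
```

```bash
python3 st.py
```

```text
12.5 [604.81 153.51 196.3 ] [ 0.2 -0.  -1.1] yaw -0.1383 along -4.03 across -0.35 tip depth -4.7 tilt [-0.0001  0.    ] 0.00010569620076482193
```

No contact yet, though the nominal tip is below 193. Checking with a picture.

```bash
python3 hd.py
python3 - <<'E'
from h import *
b=grab('side')
p=proj(b,[.603,.154,.14]).astype(int)
c=cv2.resize(b['frame'][p[1]-45:p[1]+45,p[0]-45:p[0]+45],(400,400),interpolation=cv2.INTER_CUBIC)
w=load('wrist');g=cv2.resize(w['frame'][170:300,210:340],(400,400),interpolation=cv2.INTER_CUBIC)
save('s4',np.clip(np.hstack([c,g])*1.4,0,255).astype(np.uint8))
E
```

```text
head top 542 ((611.7000732421875, 152.39535522460938), (16.057647705078125, 14.932184219360352), 81.32020568847656) [188.5467064  192.93111793 193.80868727]
```

View pics/s4.png

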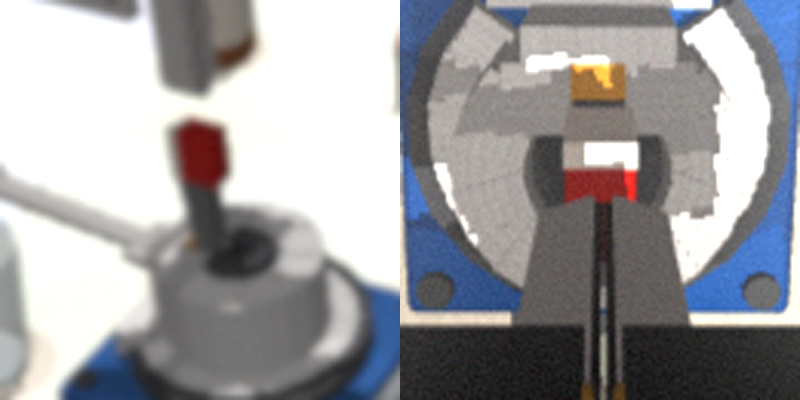

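The side crop shows the key still upright with a visible gap below the fingertips. I'll measure the gap from depth.

Run:
```python
from h import *
f=load('side');P=cloud(f)*1000;im=f['frame'].astype(int)
p=proj(f,[.605,.1535,.193]).astype(int);print(p)
for v in range(p[1]-22,p[1]+14): 
  u=p[0]-1; print(v,im[v,u],P[v,u].round(0), P[v,u-3].round(0))
```

```text
[207 204]
182 [72 70 70] [594. 164. 263.] [599. 169. 265.]
183 [73 71 71] [594. 165. 261.] [600. 168. 262.]
184 [74 72 71] [594. 166. 259.] [600. 168. 260.]
185 [73 71 70] [595. 164. 255.] [601. 167. 256.]
186 [73 71 70] [594. 166. 254.] [603. 165. 252.]
187 [74 72 71] [594. 167. 252.] [603. 165. 249.]
188 [76 73 73] [595. 166. 249.] [602. 167. 248.]
189 [77 76 75] [595. 167. 247.] [604. 165. 243.]
190 [78 76 76] [595. 168. 244.] [602. 168. 243.]
191 [77 75 74] [596. 166. 240.] [605. 165. 238.]
192 [77 75 74] [596. 168. 239.] [604. 167. 237.]
193 [77 75 75] [597. 166. 235.] [605. 166. 233.]
194 [78 76 75] [598. 166. 232.] [606. 164. 230.]
195 [78 77 76] [599. 164. 228.] [605. 168. 229.]
196 [80 78 77] [599. 166. 226.] [606. 165. 225.]
197 [88 87 85] [598. 167. 225.] [606. 167. 223.]
198 [115 115 110] [598. 167. 222.] [611. 158. 214.]
199 [152 154 146] [605. 157. 211.] [ 769. -116.   -1.]
200 [180 182 172] [ 759. -116.   -3.] [ 766. -111.   -1.]
201 [189 191 179] [ 755. -108.   -1.] [ 766. -108.   -3.]
202 [187 188 177] [ 755. -106.   -3.] [ 765. -107.   -5.]
203 [177 174 164] [751. -99.  -1.] [761. -99.  -3.]
204 [153 144 136] [611. 149. 191.] [756. -89.   1.]
205 [114  98  93] [610. 151. 190.] [617. 154. 190.]
206 [85 55 52] [607. 157. 191.] [614. 158. 191.]
207 [75 27 26] [607. 157. 189.] [614. 160. 189.]
208 [75 20 19] [604. 163. 191.] [614. 160. 187.]
209 [75 18 17] [604. 164. 188.] [614. 160. 184.]
210 [76 21 19] [605. 163. 185.] [614. 161. 181.]
211 [76 23 22] [606. 162. 181.] [615. 160. 177.]
212 [77 26 24] [607. 160. 177.] [615. 161. 175.]
213 [78 30 29] [607. 163. 176.] [616. 160. 172.]
214 [79 34 33] [608. 160. 171.] [617. 159. 168.]
215 [78 36 34] [607. 163. 170.] [616. 162. 168.]
216 [80 39 38] [608. 162. 166.] [615. 163. 166.]
217 [83 47 45] [608. 163. 164.] [617. 162. 162.]
```

The fingertips appear to sit about 10 mm above the reported TCP, a disagreement with the text, and consistent with the shallow grip in the earlier crop. Contact should come near TCP z 184. I'll feel for it.

Call:
move_arm([
  [0,0,-2],
  [0,0,-3.5],
  [0,0,-5],
  [0,0,-5],
], yaw=[0,0,0,0], jaw=[0,0,0,0])

```text
t: 13.0
position: [0.6048, 0.1535, 0.1912]
orientation: [0.998, -0.069, -0.0, 0.0]
wrist_force: [0.0, -0.8, 0.6]
grip_width: 0.0001
```

```bash
python3 st.py
```

```text
13.0 [604.77 153.51 191.2 ] [ 0.  -0.8  0.6] yaw -0.1382 along -4.07 across -0.36 tip depth 0.4 tilt [-0.0002  0.0001] 0.000125790394412882
```

Call:
move_arm([
  [0,0,-1],
  [0,0,-2],
  [0,0,-2],
], yaw=[0,0,0], jaw=[0,0,0])

```text
t: 13.3
position: [0.6048, 0.1535, 0.1894]
orientation: [0.998, -0.069, -0.0, -0.0]
wrist_force: [-0.5, -0.4, -0.6]
grip_width: 0.0006
```

```bash
python3 st.py
```

```text
13.3 [604.83 153.54 189.37] [-0.5 -0.4 -0.6] yaw -0.1382 along -4.01 across -0.32 tip depth 2.2 tilt [-0.0001 -0.    ] 0.0006034541605626001
```

Call:
move_arm([
  [0,0,-1],
  [0,0,-2],
  [0,0,-2],
], yaw=[0,0,0], jaw=[0,0,0])

```text
t: 13.6
position: [0.6048, 0.1535, 0.1873]
orientation: [0.998, -0.069, -0.0, 0.0]
wrist_force: [0.5, -0.6, 0.2]
grip_width: 0.0005
```

```bash
python3 st.py
```

```text
13.6 [604.81 153.5  187.32] [ 0.5 -0.6  0.2] yaw -0.1382 along -4.03 across -0.36 tip depth 4.3 tilt [-0.0001  0.    ] 0.0005443294417954251
```

Call:
move_arm([
  [0,0,-1],
  [0,0,-2],
  [0,0,-2],
], yaw=[0,0,0], jaw=[0,0,0])

```text
t: 13.9
position: [0.6048, 0.1535, 0.1853]
orientation: [0.998, -0.069, -0.0, 0.0]
wrist_force: [-0.6, -0.2, -0.4]
grip_width: 0.0004
```

```bash
python3 st.py
```

```text
13.9 [604.81 153.53 185.33] [-0.6 -0.2 -0.4] yaw -0.1382 along -4.03 across -0.33 tip depth 6.3 tilt [-0.0001  0.    ] 0.0004298661648262778
```

Call:
move_arm([
  [0,0,-1],
  [0,0,-2],
  [0,0,-2],
], yaw=[0,0,0], jaw=[0,0,0])

```text
t: 14.2
position: [0.6048, 0.1535, 0.1833]
orientation: [0.998, -0.069, -0.0, 0.0]
wrist_force: [0.4, -0.5, -0.6]
grip_width: 0.0003
```

```bash
python3 st.py
```

```text
14.2 [604.81 153.51 183.35] [ 0.4 -0.5 -0.6] yaw -0.1382 along -4.03 across -0.35 tip depth 8.3 tilt [-0.0001  0.    ] 0.00026894501294706034
```

Run:
```python
from h import *
f=grab('side');P=cloud(f)*1000;im=f['frame'].astype(int)
for u in range(200,212,2):
  print(u,[(v,*im[v,u][:2],int(P[v,u,2])) for v in range(195,211)])
```

```text
200 [(195, np.int64(154), np.int64(156), 1), (196, np.int64(164), np.int64(166), 0), (197, np.int64(173), np.int64(175), -2), (198, np.int64(178), np.int64(180), -2), (199, np.int64(181), np.int64(183), -4), (200, np.int64(182), np.int64(184), -1), (201, np.int64(184), np.int64(187), -2), (202, np.int64(189), np.int64(191), -1), (203, np.int64(191), np.int64(194), 0), (204, np.int64(192), np.int64(194), 0), (205, np.int64(191), np.int64(193), -1), (206, np.int64(189), np.int64(191), -3), (207, np.int64(188), np.int64(190), 0), (208, np.int64(188), np.int64(190), 0), (209, np.int64(189), np.int64(191), -2), (210, np.int64(190), np.int64(192), -2)]
202 [(195, np.int64(90), np.int64(89), 228), (196, np.int64(95), np.int64(94), 225), (197, np.int64(102), np.int64(101), 220), (198, np.int64(109), np.int64(109), 220), (199, np.int64(115), np.int64(115), 215), (200, np.int64(119), np.int64(119), 212), (201, np.int64(133), np.int64(133), 209), (202, np.int64(157), np.int64(158), 205), (203, np.int64(178), np.int64(180), -4), (204, np.int64(184), np.int64(186), -2), (205, np.int64(174), np.in
[... 2117 characters left out ...]
nt64(14), 188), (210, np.int64(76), np.int64(14), 186)]
210 [(195, np.int64(64), np.int64(62), 221), (196, np.int64(62), np.int64(61), 222), (197, np.int64(63), np.int64(61), 217), (198, np.int64(64), np.int64(62), 216), (199, np.int64(65), np.int64(63), 213), (200, np.int64(66), np.int64(64), 210), (201, np.int64(67), np.int64(65), 209), (202, np.int64(69), np.int64(66), 206), (203, np.int64(71), np.int64(65), 204), (204, np.int64(73), np.int64(57), 203), (205, np.int64(74), np.int64(41), 188), (206, np.int64(71), np.int64(22), 188), (207, np.int64(72), np.int64(15), 188), (208, np.int64(73), np.int64(15), 189), (209, np.int64(76), np.int64(16), 189), (210, np.int64(76), np.int64(16), 187)]
```

Still a gap: the tips are at about z 206 against the head's 192. Going further down.

Call:
move_arm([
  [0,0,-2],
  [0,0,-4],
  [0,0,-6],
  [0,0,-6],
], yaw=[0,0,0,0], jaw=[0,0,0,0])

```text
t: 14.65
position: [0.6047, 0.1535, 0.1771]
orientation: [0.998, -0.069, -0.0, 0.0]
wrist_force: [0.2, 0.2, 0.4]
grip_width: 0.0006
```

```bash
python3 st.py
```

```text
14.65 [604.72 153.49 177.06] [0.2 0.2 0.4] yaw -0.1382 along -4.12 across -0.38 tip depth 14.5 tilt [-0.0003  0.0001] 0.0006098648646176996
```

Call:
move_arm([
  [0,0,-1],
  [0,0,-2],
  [0,0,-3],
  [0,0,-3],
], yaw=[0,0,0,0], jaw=[0,0,0,0])

```text
t: 15.05
position: [0.6052, 0.1536, 0.1755]
orientation: [0.998, -0.069, 0.001, -0.0]
wrist_force: [-0.8, 0.2, 6.5]
grip_width: 0.0004
```

```bash
python3 st.py
```

```text
15.05 [605.22 153.61 175.5 ] [-0.8  0.2  6.5] yaw -0.1382 along -3.64 across -0.2 tip depth 16.1 tilt [ 0.0008 -0.0002] 0.0003673815806934816
```

Contact, 6.5 N. Pressing up in small steps to about 18 N.

Call:
move_arm([
  [0,0,-0.5],
  [0,0,-1],
  [0,0,-1.5],
  [0,0,-1.5],
], yaw=[0,0,0,0], jaw=[0,0,0,0])

```text
t: 15.45
position: [0.6057, 0.1537, 0.1753]
orientation: [0.998, -0.069, 0.002, -0.001]
wrist_force: [-2.9, 0.1, 14.8]
grip_width: 0.0004
```

```bash
python3 st.py
```

```text
15.45 [605.71 153.74 175.33] [-2.9  0.1 14.8] yaw -0.1382 along -3.17 across 0.0 tip depth 16.3 tilt [ 0.0019 -0.0005] 0.0003823809028197383
```

Call:
move_arm([
  [-0.4,0,-0.3],
  [-0.4,0,-0.6],
  [-0.4,0,-0.6],
], yaw=[0,0,0], jaw=[0,0,0])

```text
t: 15.75
position: [0.6056, 0.1538, 0.1752]
orientation: [0.998, -0.069, 0.002, -0.001]
wrist_force: [-1.1, -0.4, 16.4]
grip_width: 0.0001
```

```bash
python3 st.py
```

```text
15.75 [605.56 153.79 175.21] [-1.1 -0.4 16.4] yaw -0.1382 along -3.32 across 0.03 tip depth 16.4 tilt [ 0.0024 -0.0007] 6.009888177280139e-05
```

Call:
move_arm([
  [-0.1,0,-0.3],
  [-0.1,0,-0.5],
  [-0.1,0,-0.5],
], yaw=[0,0,0], jaw=[0,0,0])

```text
t: 16.05
position: [0.6056, 0.1538, 0.1749]
orientation: [0.998, -0.069, 0.003, -0.001]
wrist_force: [-1.4, -0.2, 18.6]
grip_width: 0.0006
```

```bash
python3 st.py
```

```text
16.05 [605.56 153.83 174.94] [-1.4 -0.2 18.6] yaw -0.1382 along -3.34 across 0.07 tip depth 16.7 tilt [ 0.0026 -0.0007] 0.0005861498857788255
```

Call:
move_arm([
  [-0.1,0,-0.3],
  [-0.1,0,-0.3],
  [-0.1,0,-0.3],
], yaw=[0,0,0], jaw=[0,0,0])

```text
t: 16.35
position: [0.6055, 0.1538, 0.1747]
orientation: [0.998, -0.069, 0.003, -0.001]
wrist_force: [-1.1, -0.4, 17.8]
grip_width: 0.0006
```

```bash
python3 st.py
```

```text
16.35 [605.51 153.85 174.75] [-1.1 -0.4 17.8] yaw -0.1382 along -3.38 across 0.08 tip depth 16.9 tilt [ 0.0027 -0.0008] 0.0006171570124220824
```

Wedged with ~18–19 N, about 4.6 mm past first grip, which works out at roughly 14–15 N on the shoe. Backing off.

Call:
move_arm([
  [0,0,2],
  [0,0,6],
  [0,0,30],
  [0,0,60],
  [0,0,80],
], yaw=[0,0,0,0,0], jaw=[0,0,0,0,0])

```text
t: 16.85
position: [0.6044, 0.1535, 0.2536]
orientation: [0.998, -0.069, 0.001, -0.0]
wrist_force: [-0.5, 0.0, 0.4]
grip_width: 0.0004
```

Call:
move_arm([
  [0,0,0],
  [-30,0,0],
  [-50,0,0],
  [-50,0,0],
  [-50,0,0],
], yaw=[0,0,0,0,0], jaw=[0,0,0,0,0])

```text
t: 17.35
position: [0.5542, 0.1535, 0.2511]
orientation: [0.998, -0.069, -0.0, 0.0]
wrist_force: [0.4, 0.4, -0.0]
grip_width: 0.0006
```

```bash
python3 st.py; python3 hd.py;python3 - <<'E'
from h import *
b=grab('side')
p=proj(b,[.603,.154,.14]).astype(int)
c=cv2.resize(b['frame'][p[1]-45:p[1]+45,p[0]-45:p[0]+45],(400,400),interpolation=cv2.INTER_CUBIC)
w=load('wrist');g=cv2.resize(w['frame'],(533,400))
save('s5',np.clip(np.hstack([c,g[:,:400]])*1.2,0,255).astype(np.uint8))
E
```

```text
17.35 [554.24 153.54 251.06] [ 0.4  0.4 -0. ] yaw -0.138 along -54.12 across -7.31 tip depth -59.5 tilt [-0.0003  0.0001] 0.0005718318129986313
head top 699 ((604.9891967773438, 153.82171630859375), (15.660611152648926, 28.228742599487305), 82.08734893798828) [191.48068737 192.422622   193.30327487]
```

View pics/s5.png

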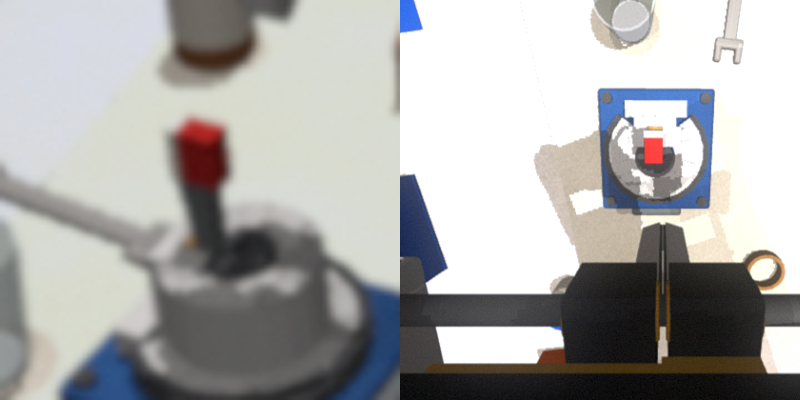

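The key stands upright and free, stripe outward, head top z 192.4 (0.7 mm lower than before pressing). Its outline is level and centred, and the bystanders in view are in place. Handing in.

Run:
```python
from h import *
print(hand_in())
```

```text
the job is handed in; nothing more can be done
None
```

I stood the red key in the blue drive's keyway, thin end down and stripe outward, wedged it tight and handed the job in at about 17.5 s. No verdict was reported. I seated it with the gripper, released it, then pressed the head down with closed fingers to about 18–19 N at the wrist.

**Last checks:**
- **Position:** the head top is at z ≈ 192.4 mm, so the tip is about 19.6 mm below the hub's top. The head is upright, centred in the slot and aligned with the drive.
- **Free of the robot:** the arm is clear of the key, and the wrist force is about 0.
- **Bystanders:** the beaker, spanner and tape roll looked undisturbed in the last pictures.

**Not confirmed or in disagreement:**
- **Grip on the hub:** I could not measure it. The key went about 4.5 mm past first contact; with the 20 N/mm shoe, that gives roughly 14 N, against the 11 N needed.
- **Green and yellow keys:** I did not look at them again at the end. The arm touched only the red key.
- **Fingertip position:** with the fingers shut, the tips touched the head about 25 mm lower (TCP height) than the stated 8 mm would give. I found the contact by feel instead.

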